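# Pick the long spool from the crate and lock it in the stand

## Robot

A 6-joint arm with a two-finger parallel gripper is mounted at the origin on the work surface. World frame = base frame: x ahead of the robot, y to its left, z up, the work surface at z = 0. Lengths are in mm, angles in rad, forces in N, time in s.
With the tool pointing down it reaches from about 250 to 775 mm from the base axis. Payload 4 kg.
Tool frame: the origin (TCP) lies between the finger pads; the fingertips stand manip.finger_overhang ahead of it and the grasp point (between the pads) lies 6 mm ahead of it (manip.finger_overhang is the distance from the TCP to the fingertips, in mm); z points along the fingers, y is the line along which they close (so a half turn about z gives the same grasp; the last joint's range is limited). The gripper opens to 85 mm and grips with 20 to 120 N. Pads are 22 mm wide; open, the fingers measure 114 mm over their backs; the gripper's body (76 mm by 85 mm) begins 54 mm behind the grasp point. The pads swing forward as they close: fully open they stand 13 mm farther back than shut.
Start: joints at [-1.287, 0.087, 1.371, -0, 1.684, -0.103], TCP at [207.472, -509.382, 256.341] pointing down, gripper open.
Joint ranges: [-3.1, 3.1], [-0.76, 2.03], [0.27, 2.55], [-1.08, 4.22], [0.17, 2.65], [-2.57, 2.57]. Speed limits (rad/s): [2.79, 2.79, 3.14, 3.14, 3.14, 3.14].

## Interface

Orientations are given as a unit quaternion [x, y, z, w].
In Python, from bench import manip, read_camera, camera_params, workorder gives the robot as it stands.
- The arm moves only by the tool apply_moves, never from a script. Its argument "commands" is a list of rows, each an object with "hand": the finger opening in m, from 0 to 0.0854; "xyz": the shift along the tool's x, y, z in m, a list of three; "delta_rot": the turn, a rotation vector about the tool's x, y, z in rad, a list of three. In form: [{"hand": hand, "xyz": [tx, ty, tz], "delta_rot": [rx, ry, rz]}, ...]. A call has 1 to 12 rows; each row shifts and turns the commanded pose from where the row before left it, along the tool's axes as they then stand; what a row does not reach is not made up. A row lasts 1/10 s, in which the tool goes at most 50 mm and 8.59 degrees, less where a joint would pass 70% of its speed; a pose out of reach is approached as far as the arm can. A call is refused whole if a number of a shift passes 0.05 or a number of a turn 0.15, either way. A call with a gripper value outside its range is refused whole. The fingers move at their own pace and stop on an object; the grip force is fixed at half the most. Time passes only in rows, so rows that do not move let the fingers close. It gives the time, the measured TCP pose, the force, the opening and the grip force at its end, in the units of the state.
- manip.get_state(): the state, without advancing time (a new reading comes with each control period).
- read_camera(name): name is "scene" or "side" or "wrist"; returns (picture, depth): 420x560x3 uint8, red, green, blue; 420x560 float32, mm along the optical axis (not along the pixel's ray), 0 where there is no reading.
- camera_params(name): a dict with "K" (3x3 intrinsics, pixels), "view" (4x4, takes a point from world to camera coordinates). Camera axes: x right, y up, looking along -z (the intrinsics and any distortion apply to the point x, -y, -z); pixel columns grow to the right and rows downward; lengths in mm; the calibration is good to about 2 mm. A picture is of the moment at which its call begins: read the wrist's pose just before it. camera_params takes no time and is no camera call; for the wrist camera it gives the pose at the moment of the call.
- workorder.job_done(): hands the job in; it is judged then, once.
The state is a dict: "clock": time; "joint_positions": joint angles; "dq": joint speeds; "effort": joint torques, N m; "ee_pos": TCP position; "ee_rot": TCP orientation; "contact_force": force on the tool from outside, world axes, zero at the start; "moment": the same for the moment, N m; "grip_width": finger opening in mm; "gripper_force": force on a finger pad.
Only numpy, scipy, OpenCV 4.12 (cv2) and the standard library are available. Lean on these libraries where they do the work, as an engineer would, in place of code of your own. Each camera call takes 0.05 s, during which the arm holds its last target. There are 200 camera calls.

## Task

From the crate under the wire shelf take the longer of the two flanged spools, without bumping the shelf, and lay it gently in the two V saddles of the grey stand, centred so that both saddles carry its core between the flanges. Then swing the keeper lever across the spool until it points into the middle one of its three notches, and let go. Leave the other stock in the crate and everything else on the bench where it is.

Things in the scene. Friction and masses are not known exactly. Their poses are not given: they have to be found in the camera images.
- long_spool: The part to take: aluminium spool 150 mm long: core 24 mm thick, 40 mm flanges, 10 mm thick, at both ends. 0.18 to 0.37 kg. Origin on its axis at mid length; x along the axis (y, z turn as it rolls). Starts lying on the crate's floor, roughly along the crate's x, in one of three lanes 85 mm apart, its middle 18 to 33 mm behind the shelf's front edge: a vertical tool would hit the shelf.
- short_spool: Bystander in the crate, to be left there: same shape but only 80 mm long. Origin on its axis at mid length, x along the axis; starts in another of the three lanes.
- plain_tube: Bystander in the crate, to be left there: plain aluminium tube 150 mm long, 32 mm in diameter, no flanges. Origin on its axis at mid length, x along the axis; starts in another of the three lanes.
- square_bar: Bystander in the crate, to be left there: aluminium bar 25 x 180 x 20 mm lying across the crate just inside its wall on the robot's side. Origin under its centre, its length along y.
- crate: Fixed black open crate 300 (x) x 330 (y) mm, walls 50 mm high and 5 mm thick, floor 5 mm thick. Origin under its centre, on the table; its x points away from the robot.
- shelf: Fixed low wire shelf above the far half of the crate, open towards the robot, on two 20 mm posts at x = 205, y = +-180 mm. Underside 240 mm above the table; front edge a 10 mm bar at x = 15 to 25 mm, y = -180 to 180 mm; reaches back to x = 215 mm. Tins stand on it, up to 324 mm above the table. Origin on the table; x points away from the robot.
- stand: Fixed grey spool stand, base 150 (x) x 130 (y) x 12 mm. Two steel V saddles, 12 mm thick, at x = -42 and +42 mm, their 90 degree Vs open upwards, leave a gap of 72 mm for the fingers; tips 57 mm above the table, 30 mm either side of the middle. The spool lies along the stand's x, either way round. The lever's post is at y = -62 mm. Origin on the table under the cradle's middle.
- stand_seat (a point): Point midway between the saddles, 50 mm above the table, where the middle of the spool's axis lies when it is laid in and centred; same axes as the stand (x along the seated spool).
- stand_pivot (a point): Point on the keeper lever's upright hinge axis, at (0, -62) mm in the stand's frame, 79 mm above the table.
- keeper (a joint): Keeper lever's angle about its upright hinge (rad), -0.5 to 2.1: at 0 it points along the stand's +x, beside the cradle; grows anticlockwise from above; at 1.571 it lies across the spool along +y, its tail in the middle notch. Notches at 1.17, 1.57, 1.97 between four teeth behind the hinge. Friction holds it where left (2.6 N at the knob moves it). Starts open, at -0.35 to 0.15.
- keeper_knob (a point): Centre of the lever's black upright cylindrical knob, 95 mm from the hinge axis: 22 mm in diameter, from 84 to 130 mm above the table; this point is at 106 mm. The lever's bar is 18 mm wide and lies 74 to 84 mm above the table, so it clears a seated spool's flanges (70 mm).
- hammer: Bystander: hammer with a blue handle, 260 mm long, lying on the bench at the robot's left. Origin under it.
- tape: Bystander: orange tape roll, 104 mm in diameter, 30 mm high, lying flat beyond the stand. Origin under its centre.
- tub: Bystander: white open mixing tub, 100 mm in diameter, 80 mm high, standing at the far right. Origin under its centre.
- can: Bystander: plain metal can, 90 mm in diameter, 110 mm high, standing at the far left. Origin under its centre.
- offcut: Bystander: wooden offcut 150 x 45 x 20 mm, lying at the robot's right. Origin under its centre, length along x.
Not all that is in view belongs to the job. What is shaped like the long_spool but green or purple is not meant.

How it is judged:
By the outcome, as a careful person would: the job done as asked, in the order asked, and still so for the second after the job is handed in, with the robot touching nothing.
It also fails if it takes over 72 s, if anything falls off the work surface, if the arm or the gripper's body presses on something with over 40 N, if the wrist force passes 120 N, or if a joint passes its speed limit or range.

## Working session

There is one attempt and no reset: what is moved stays moved. The work goes in short steps, Python scripts to look and compute and a tool call to move; the robot and the scene stay as the last step left them, time stands still between calls to the robot, and variables do not carry over. Pictures are saved under pics/ and viewed, at most 10 in all, crops included, and the job is handed in when it is done.

Besides the shell and the picture viewer there is one more tool, called after "Emit:" as name(argument=value, ...) on one line, values as JSON. apply_moves: Moves the arm, as the interface text tells. Its arguments: {"type":"object","properties":{"commands":{"type":"array","items":{"type":"object","properties":{"hand":{"type":"number"},"xyz":{"type":"array","items":{"type":"number"}},"delta_rot":{"type":"array","items":{"type":"number"}}}}}},"required":["commands"]}

```bash
ls; mkdir -p pics
python3 - <<'E'
from bench import manip, read_camera, camera_params
import cv2,numpy as np
print(manip.get_state(), manip.finger_overhang)
for n in ["scene","side"]:
    p,d=read_camera(n); c=camera_params(n); print(n,c); cv2.imwrite(f"pics/{n}0.png",p[:,:,::-1]); np.savez(f"pics/{n}0.npz",p=p,d=d,K=c["K"],view=c["view"])
E
```

```text
pics
{'clock': 0.0, 'joint_positions': array([-1.28711395e+00,  8.79693701e-02,  1.37226925e+00,  7.84689418e-06,
        1.68361120e+00, -1.03116857e-01]), 'dq': array([ 0.00023245, -0.00044402, -0.00043021,  0.00085235, -0.00246053,
        0.00115454]), 'effort': array([-8.75814039e-04, -3.51869202e+01, -3.13274145e+01, -1.16749011e-04,
        1.07106316e-02, -2.63071809e-05]), 'ee_pos': array([ 207.33769752, -508.93902608,  255.12361075]), 'ee_rot': array([ 9.81355805e-01,  1.92196543e-01, -9.78702920e-05, -1.12434021e-03]), 'contact_force': array([ 1.11449105,  0.43205576, -0.8423231 ]), 'moment': array([ 0.00948805,  0.03251939, -0.0418869 ]), 'gripper_force': 0.0, 'grip_width': 85.13237665214277} 25.0
scene {'K': array([[415.16220885,   0.        , 272.20322408],
       [  0.        , 415.16220885, 207.8161898 ],
       [  0.        ,   0.        ,   1.        ]]), 'view': array([[ 6.90976151e-01,  7.22851933e-01, -6.08617103e-03,
        -3.86437615e+02],
       [-5.87927182e-01,  5.66859958e-01,  5.77071413e-01,
         2.45284250e+02],
       [ 4.20587193e-01, -3.95164358e-01,  8.16671013e-01,
        -1.46826214e+03],
       [ 0.00000000e+00,  0.00000000e+00,  0.00000000e+00,
         1.00000000e+00]])}
side {'K': array([[457.37018472,   0.        , 273.44725536],
       [  0.        , 457.37018472, 214.46422925],
       [  0.        ,   0.        ,   1.        ]]), 'view': array([[-9.99737232e-01, -2.29182317e-02, -4.69957778e-04,
         5.27424928e+02],
       [ 1.31578902e-02, -5.90518920e-01,  8.06916523e-01,
        -5.10912428e+01],
       [-1.87706188e-02,  8.06698308e-01,  5.90665306e-01,
        -1.37671335e+03],
       [ 0.00000000e+00,  0.00000000e+00,  0.00000000e+00,
         1.00000000e+00]])}
```

View pics/scene0.png

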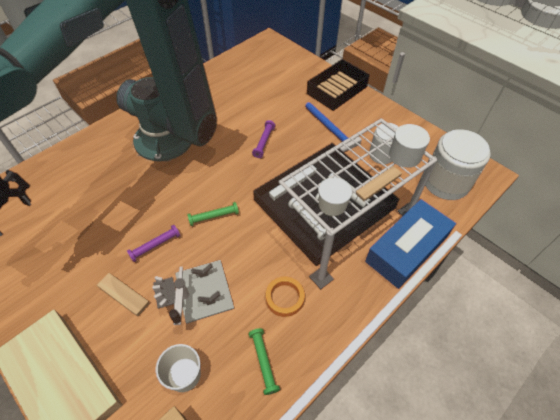

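View pics/side0.png

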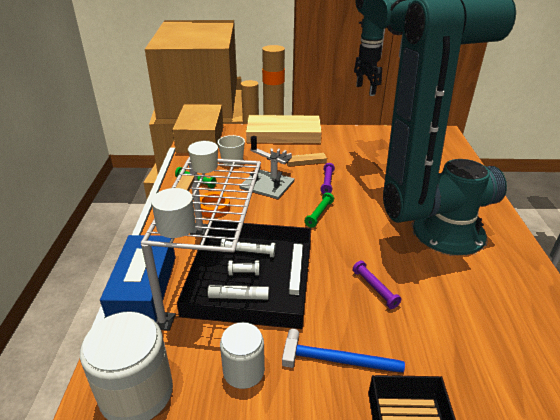

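The scene view shows the stand at (205,290) with the lever's black knob at (175,316), and the crate under the shelf at (325,200). In the side view the long spool is the far one, at (248,248). The short spool is at (244,268), the tube at (238,293) and the bar at (296,268). Next I back-project with depth.

```bash
cat > h.py <<'E'
import numpy as np, cv2
from bench import manip, read_camera, camera_params
def cloud(d,K,view):
    v,u=np.mgrid[:d.shape[0],:d.shape[1]]
    x=(u-K[0,2])/K[0,0]*d; y=(v-K[1,2])/K[1,1]*d
    P=np.stack([x,-y,-d],-1); R=view[:3,:3]; t=view[:3,3]
    W=(P-t)@R; W[d==0]=np.nan; return W
def ray(u,v,K,view,z):
    R=view[:3,:3]; t=view[:3,3]; o=-R.T@t
    q=np.array([(u-K[0,2])/K[0,0],-(v-K[1,2])/K[1,1],-1])@R
    return o+q*(z-o[2])/q[2]
def grab(n):
    c=camera_params(n); p,d=read_camera(n); return p,d,np.array(c["K"]),np.array(c["view"])
def topmap(W,p,x0,x1,y0,y1,zmax,s=2.0):
    "top view image: x right->up; rows: x decreasing, cols: y decreasing; s px/mm"
    m=np.isfinite(W[...,0])&(W[...,2]<zmax)&(W[...,0]>x0)&(W[...,0]<x1)&(W[...,1]>y0)&(W[...,1]<y1)
    im=np.zeros((int((x1-x0)*s),int((y1-y0)*s),3),np.uint8)
    Q=W[m];C=p[m][:,::-1]
    o=np.argsort(Q[:,2]);Q=Q[o];C=C[o]
    for q,c in zip(Q,C):
        r=int((x1-q[0])*s);k=int((y1-q[1])*s); cv2.circle(im,(k,r),2,tuple(int(i) for i in c),-1)
    return im
E
python3 - <<'E'
from h import *
for n in ["scene","side"]:
    z=np.load(f"pics/{n}0.npz"); W=cloud(z["d"],z["K"],z["view"]); p=z["p"].astype(int)
    print(n,"depth 0 frac",(z["d"]==0).mean())
    X,Y,Z=W[...,0],W[...,1],W[...,2]
    # crate: dark
    dark=(p.max(-1)<50)&(Z>-10)&(Z<65)&(X>300)&(X<1000)&(abs(Y)<600)
    nl,L,st,ce=cv2.connectedComponentsWithStats(dark.astype(np.uint8))
    for i in range(1,nl):
        if st[i,4]>60: 
            m=L==i; print(" dark",st[i],np.percentile(X[m],[1,50,99]).round(),np.percentile(Y[m],[1,50,99]).round(),np.percentile(Z[m],[1,50,99]).round())
    lt=(p.min(-1)>90)&(p.max(-1)-p.min(-1)<40)&(Z>3)&(Z<140)&(X>200)&(X<1000)&(abs(Y)<600)
    nl,L,st,ce=cv2.connectedComponentsWithStats(lt.astype(np.uint8))
    for i in range(1,nl):
        if st[i,4]>40: 
            m=L==i; print(" lt",st[i],np.percentile(X[m],[1,50,99]).round(),np.percentile(Y[m],[1,50,99]).round(),np.percentile(Z[m],[1,50,99]).round())
a=[]
z=np.load("pics/side0.npz"); W=cloud(z["d"],z["K"],z["view"]); a.append(topmap(W,z["p"],330,730,-330,150,130,1.2))
z=np.load("pics/scene0.npz"); W=cloud(z["d"],z["K"],z["view"]); a.append(topmap(W,z["p"],250,600,-450,0,150,1.2))
h=max(i.shape[0] for i in a); a=[cv2.copyMakeBorder(i,0,h-i.shape[0],0,0,0) for i in a]
im=np.hstack(a); print(im.shape)
cv2.imwrite("pics/top.png",im[:, :])
E
```

```text
scene depth 0 frac 0.0039625850340136055
 dark [330  92  16  18 152] [302. 320. 324.] [538. 557. 599.] [ 6. 32. 55.]
 dark [332 153  16  12  63] [468. 504. 533.] [364. 369. 375.] [ 1. 12. 25.]
 dark [349 167  18  15 100] [552. 588. 618.] [350. 360. 367.] [ 1.  8. 25.]
 dark [332 194  66  59 918] [691. 726. 750.] [ 82. 228. 348.] [ 0. 16. 51.]
 lt [374 123  21  18 192] [543. 574. 602.] [455. 478. 509.] [ 98. 108. 113.]
 lt [372 136  11  10  67] [550. 572. 591.] [447. 454. 464.] [ 62.  86. 100.]
 lt [346 140  13   8  52] [480. 491. 500.] [424. 441. 465.] [ 5. 22. 29.]
 lt [380 144  10  12  70] [591. 606. 619.] [450. 459. 468.] [45. 72. 93.]
 lt [371 149  21  15 142] [567. 602. 626.] [448. 457. 484.] [ 5. 30. 59.]
 lt [ 426  152   58   48 1377] [759. 827. 876.] [473. 484. 542.] [  5.  79. 139.]
 lt [303 166  16  11  83] [458. 476. 490.] [231. 247. 272.] [ 4. 22. 29.]
 lt [293 172  14  11  83] [455. 471. 481.] [191. 209. 227.] [ 8. 23. 29.]
 lt [285 178  15  11  82] [451. 470. 480.] [156. 172. 193.] [ 6. 23. 27.]
 lt [269 183  20  17 155] [436. 463. 474.] [ 93. 117. 148.] [ 3. 22. 27.]
 
[... 1641 characters left out ...]
34. 45.]
 lt [236 242  39  15 332] [523. 573. 627.] [ 77. 124. 143.] [ 4. 32. 44.]
 lt [289 243  14  52 492] [447. 464. 482.] [ 95. 202. 275.] [ 4. 23. 27.]
 lt [124 248  22  34 450] [840. 863. 880.] [193. 267. 312.] [77. 80. 84.]
 lt [228 260  31  15 312] [563. 603. 642.] [183. 205. 218.] [15. 32. 44.]
 lt [151 282  12  41 133] [782. 787. 793.] [369. 373. 375.] [  8.  76. 139.]
 lt [208 285  61  14 746] [537. 609. 683.] [270. 293. 302.] [12. 30. 37.]
 lt [ 91 305  14  24 111] [918. 938. 946.] [332. 363. 396.] [ 6. 11. 49.]
 lt [ 220  322   44   66 2249] [541. 580. 620.] [460. 526. 542.] [  6. 101. 111.]
 lt [282 329  17  38 394] [464. 481. 496.] [402. 452. 488.] [ 5. 24. 28.]
(480, 1116, 3)
```

Run:
```python
from h import *
from scipy.spatial.transform import Rotation as R
s=manip.get_state(); c=camera_params("wrist"); V=np.array(c["view"]); print(c["K"])
T=R.from_quat(s["ee_rot"]).as_matrix(); o=-V[:3,:3].T@V[:3,3]
print("cam in tool",T.T@(o-s["ee_pos"]), "axes in tool (cols x,y,z)\n",(T.T@V[:3,:3].T).round(3)); print(T.round(3))
```

```text
[[362.04542681   0.         277.0179487 ]
 [  0.         362.04542681 207.98629   ]
 [  0.           0.           1.        ]]
cam in tool [  80.99904691   -0.95587408 -117.9433865 ] axes in tool (cols x,y,z)
 [[ 0.001  0.949  0.314]
 [ 1.    -0.001 -0.001]
 [-0.     0.314 -0.949]]
[[ 0.926  0.377 -0.001]
 [ 0.377 -0.926  0.002]
 [ 0.    -0.002 -1.   ]]
```

Emit:
apply_moves(commands=[{"hand": 0.06, "xyz": [0, 0, 0], "delta_rot": [0, 0, -0.14]}, {"hand": 0.06, "xyz": [0, 0, 0], "delta_rot": [0, 0, -0.14]}, {"hand": 0.06, "xyz": [0, 0, 0], "delta_rot": [0, 0, -0.14]}, {"hand": 0.06, "xyz": [0, 0, 0], "delta_rot": [0, 0, -0.14]}, {"hand": 0.06, "xyz": [0, 0, 0], "delta_rot": [0, 0, -0.14]}, {"hand": 0.06, "xyz": [0, 0, 0], "delta_rot": [0, 0, -0.14]}, {"hand": 0.06, "xyz": [0, 0, 0], "delta_rot": [0, 0, -0.14]}, {"hand": 0.06, "xyz": [0, 0, 0], "delta_rot": [0, 0, -0.14]}, {"hand": 0.06, "xyz": [0, 0, 0], "delta_rot": [0, 0, -0.14]}, {"hand": 0.06, "xyz": [0, 0, 0], "delta_rot": [0, 0, -0.14]}, {"hand": 0.06, "xyz": [0, 0, 0], "delta_rot": [0, 0, -0.14]}, {"hand": 0.06, "xyz": [0, 0, 0], "delta_rot": [0, 0, -0.14]}])

```text
clock: 1.3
ee_pos: [207.4, -509.1, 255.6]
ee_rot: [0.509, 0.861, 0.0, -0.0]
contact_force: [-0.4, -0.5, 0.8]
grip_width: 60.1
gripper_force: 0.0
```

Emit:
apply_moves(commands=[{"hand": 0.06, "xyz": [0, 0, 0], "delta_rot": [0, 0, -0.14]}, {"hand": 0.06, "xyz": [0, 0, 0], "delta_rot": [0, 0, -0.14]}, {"hand": 0.06, "xyz": [0, 0.04, -0.0045], "delta_rot": [0, 0, 0]}, {"hand": 0.06, "xyz": [0, 0.04, -0.0045], "delta_rot": [0, 0, 0]}, {"hand": 0.06, "xyz": [0, 0.04, -0.0045], "delta_rot": [0, 0, 0]}, {"hand": 0.06, "xyz": [0, 0.04, -0.0045], "delta_rot": [0, 0, 0]}, {"hand": 0.06, "xyz": [0, 0.04, -0.0045], "delta_rot": [0, 0, 0]}, {"hand": 0.06, "xyz": [0, 0.04, -0.0045], "delta_rot": [0, 0, 0]}, {"hand": 0.06, "xyz": [0, 0.04, -0.0045], "delta_rot": [0, 0, 0]}, {"hand": 0.06, "xyz": [0, 0.04, -0.0045], "delta_rot": [0, 0, 0]}, {"hand": 0.06, "xyz": [0, 0.04, -0.0045], "delta_rot": [0, 0, 0]}, {"hand": 0.06, "xyz": [0, 0.04, -0.0045], "delta_rot": [0, 0, 0]}])

```text
clock: 2.5
ee_pos: [493.8, -227.7, 300.9]
ee_rot: [0.387, 0.922, -0.0, -0.0]
contact_force: [0.1, -0.6, 0.6]
grip_width: 60.1
gripper_force: 0.0
```

```bash
cat >> h.py <<'E'
def st():
    from scipy.spatial.transform import Rotation as R
    s=manip.get_state(); T=R.from_quat(s["ee_rot"]).as_matrix()
    print("t",round(s["clock"],2),"p",s["ee_pos"].round(1),"x",T[:,0].round(4),"z",T[:,2].round(4),"yaw",np.arctan2(T[1,0],T[0,0]).round(4),"j",np.round(s["joint_positions"],2),"F",s["contact_force"].round(1),"w",round(s["grip_width"],1),"gf",round(s["gripper_force"],1))
    return s["ee_pos"],T
def shot(n,name):
    p,d,K,V=grab(n); cv2.imwrite(f"pics/{name}.png",p[:,:,::-1]); np.savez(f"pics/{name}.npz",p=p,d=d,K=K,view=V); return p,d,K,V
E
python3 - <<'E'
from h import *
st(); shot("wrist","w1")
E
```

```text
t 2.5 p [ 493.8 -227.7  300.9] x [-0.7005  0.7137  0.0008] z [-9.e-04  3.e-04 -1.e+00] yaw 2.3469 j [-0.54  0.07  1.3  -0.    1.77 -1.31] F [ 0.1 -0.6  0.6] w 60.1 gf 0.0
```

View pics/w1.png

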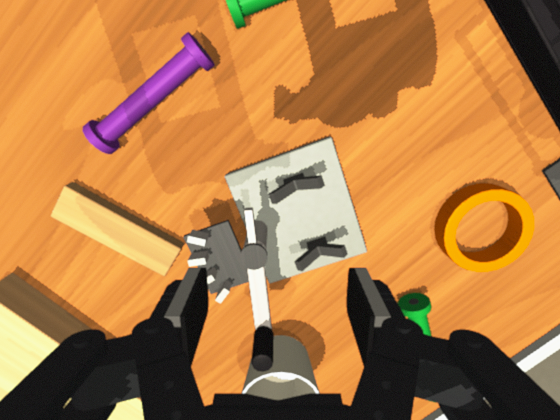

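The stand base has corners at about (226,174), (331,137) and (366,252). The hinge is at (256,252) and the knob at (262,352). The saddles are at (296,184) and (318,250).

Run:
```python
from h import *
z=np.load("pics/w1.npz"); d,K,V=z["d"],z["K"],z["view"]; W=cloud(d,K,V); p=z["p"].astype(int)
for q in [(226,174),(331,137),(366,252)]: print("corner",ray(*q,K,V,12).round(1))
X,Y,Z=W[...,0],W[...,1],W[...,2]
print("table z",np.median(Z[20:60,80:130]),Z[300:320,480:500].mean())
g=(p.max(-1)-p.min(-1)<40)&(Z>7)&(Z<17); v,u=np.mgrid[:420,:560]; g&=(u>180)&(u<380)&(v>120)&(v<300)
nl,L,s,c=cv2.connectedComponentsWithStats(g.astype(np.uint8)); i=1+np.argmax(s[1:,4]); m=L==i
r=cv2.minAreaRect(W[m][:,:2].astype(np.float32)); print("base rect",r,np.median(Z[m]),cv2.boxPoints(r).round(1).tolist())
# saddles: components by height 25..60
g=(Z>30)&(Z<62)&(u>265)&(u<360)&(v>150)&(v<280)
nl,L,s,c=cv2.connectedComponentsWithStats(g.astype(np.uint8))
for i in range(1,nl):
    if s[i,4]>40: m=L==i; r=cv2.minAreaRect(W[m][:,:2].astype(np.float32)); print("saddle",c[i].round(),s[i,4],np.round(r[0],1),np.round(r[1],1),round(r[2],1),Z[m].max())
# lever bar & knob
g=(Z>70)&(Z<90)&(p.min(-1)>120)&(u>220)&(u<300)&(v>190)&(v<345)
q=W[g][:,:2].astype(np.float32); print("bar",g.sum(),cv2.minAreaRect(q))
g=(p.max(-1)<60)&(Z>95)&(Z<140)&(u>230)&(u<290)&(v>310)&(v<375); r=cv2.minEnclosingCircle(W[g&(Z>126)][:,:2].astype(np.float32)); print("knob top",r,np.median(Z[g]),Z[g].max(),(g&(Z>126)).sum())
for q in [(256,252)]: print("hinge",W[q[1],q[0]], ray(*q,K,V,88))
g=(Z>84)&(Z<110)&(u>225)&(u<285)&(v>225)&(v<285); print("hub",g.sum(),cv2.minEnclosingCircle(W[g][:,:2].astype(np.float32)) if g.sum() else 0, np.median(Z[g]) if g.sum() else 0)
```

```text
corner [ 461.2 -277.    12. ]
corner [ 516.3 -163.9   12. ]
corner [ 650.3 -229.1   12. ]
table z nan nan
base rect ((555.3684692382812, -253.60523986816406), (129.202880859375, 149.9682159423828), 64.58988952636719) 12.287063785655857 [[459.8999938964844, -279.79998779296875], [595.4000244140625, -344.1000061035156], [650.7999877929688, -227.39999389648438], [515.4000244140625, -163.10000610351562]]
saddle [296. 187.] 739 [ 522.  -226.5] [59.1 12.7] 64.4 58.93260529369609
saddle [320. 253.] 698 [ 597.8 -262.4] [59.  13.1] 64.8 58.79042111581719
bar 1306 ((537.401123046875, -324.92913818359375), (50.3406982421875, 137.21176147460938), 49.20875930786133)
knob top ((605.0289306640625, -360.6729736328125), 10.816984176635742) 123.42492709640823 131.61984537536958 309
hinge [ 531.32361145 -294.82235837   89.18741897] [ 531.66425946 -295.27512906   88.        ]
hub 832 ((535.3892211914062, -299.8783874511719), 33.39043045043945) 87.84263052032969
```

Emit:
apply_moves(commands=[{"hand": 0.06, "xyz": [0, 0, 0], "delta_rot": [0, 0, -0.1325]}, {"hand": 0.06, "xyz": [0, 0, 0], "delta_rot": [0, 0, -0.1325]}, {"hand": 0.06, "xyz": [0, 0, 0], "delta_rot": [0, 0, -0.1325]}, {"hand": 0.06, "xyz": [0, 0, 0], "delta_rot": [0, 0, -0.1325]}, {"hand": 0.06, "xyz": [0, 0, 0], "delta_rot": [0, 0, -0.1325]}, {"hand": 0.06, "xyz": [0, 0, 0], "delta_rot": [0, 0, -0.1325]}])

```text
clock: 3.15
ee_pos: [492.7, -229.2, 300.6]
ee_rot: [-0.003, 1.0, 0.0, -0.001]
contact_force: [0.2, -0.1, 0.5]
grip_width: 59.8
gripper_force: 0.0
```

Emit:
apply_moves(commands=[{"hand": 0.06, "xyz": [0.007, 0.0435, -0.0036], "delta_rot": [0, 0, 0]}, {"hand": 0.06, "xyz": [0.007, 0.0435, -0.0036], "delta_rot": [0, 0, 0]}, {"hand": 0.06, "xyz": [0.007, 0.0435, -0.0036], "delta_rot": [0, 0, 0]}, {"hand": 0.06, "xyz": [0.007, 0.0435, -0.0036], "delta_rot": [0, 0, 0]}, {"hand": 0.06, "xyz": [0.007, 0.0435, -0.0036], "delta_rot": [0, 0, 0]}, {"hand": 0.06, "xyz": [0.007, 0.0435, -0.0036], "delta_rot": [0, 0, 0]}, {"hand": 0.06, "xyz": [0.007, 0.0435, -0.0036], "delta_rot": [0, 0, 0]}, {"hand": 0.06, "xyz": [0.007, 0.0435, -0.0036], "delta_rot": [0, 0, 0]}])

```text
clock: 3.95
ee_pos: [436.1, 120.2, 329.8]
ee_rot: [0.0, 1.0, -0.0, -0.0]
contact_force: [1.4, -0.4, 0.6]
grip_width: 59.9
gripper_force: 0.0
```

Run:
```python
from h import *
st(); shot("wrist","w2")
```

```text
t 3.95 p [436.1 120.2 329.8] x [-1.e+00  1.e-04  4.e-04] z [-4.e-04 -2.e-04 -1.e+00] yaw 3.1415 j [ 0.14 -0.13  1.44 -0.    1.83 -1.43] F [ 1.4 -0.4  0.6] w 59.9 gf 0.0
```

View pics/w2.png

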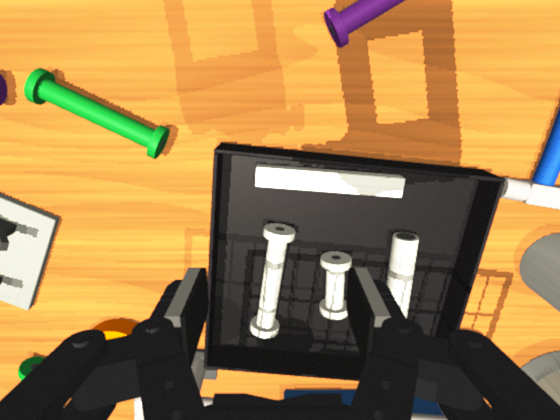

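The long spool runs from its near flange at (279,232) to its far flange at (265,328). The short spool is at (335,290), the tube at (402,270) and the bar at (330,182). The crate's near rim runs from (218,146) to (502,178).

Run:
```python
from h import *
z=np.load("pics/w2.npz"); d,K,V=z["d"],z["K"],z["view"]; W=cloud(d,K,V); p=z["p"].astype(int)
X,Y,Z=W[...,0],W[...,1],W[...,2]; v,u=np.mgrid[:420,:560]
a,b=ray(218,146,K,V,50),ray(502,178,K,V,50); print("rim",a.round(1),b.round(1),"yaw",np.arctan2(b[1]-a[1],b[0]-a[0])-np.pi/2,np.hypot(*(b-a)[:2]))
g=(p.min(-1)>70)&(Z>8)&(Z<60)&(u>245)&(u<300)&(v>215)&(v<345)
nl,L,s,c=cv2.connectedComponentsWithStats(cv2.morphologyEx(g.astype(np.uint8),cv2.MORPH_CLOSE,np.ones((5,5))))
for i in range(1,nl):
    if s[i,4]>30: print(s[i],c[i].round())
Q=W[g]
# flanges: top-most points (z>40)
def fit(Q):
    xm=(Q[:,0].min()+Q[:,0].max())/2
    print("x range",np.percentile(Q[:,0],[0.5,99.5]).round(1),"n",len(Q),"zmax",np.percentile(Q[:,2],99.5))
    r=cv2.minAreaRect(Q[:,:2].astype(np.float32)); print("rect",r)
fit(Q)
for lo,hi in [(0,1)]:
    top=Q[Q[:,2]>40]; print("tops"); 
    n=top[:,0]<top[:,0].mean(); 
    for m in (n,~n): print(top[m].mean(0).round(1),np.percentile(top[m][:,0],[2,98]).round(1),np.percentile(top[m][:,1],[2,98]).round(1))
# core ridge
core=Q[(Q[:,2]>30)&(Q[:,2]<40)]; 
xs=np.arange(540,670,10)
for x in xs:
    m=abs(Q[:,0]-x)<5
    if m.sum()>8: print(x,m.sum(),"y",np.percentile(Q[m][:,1],[2,50,98]).round(1),"zmax",np.percentile(Q[m][:,2],98).round(1))
for n in ["scene","side"]:
    q=np.load(f"pics/{n}0.npz"); Wq=cloud(q["d"],q["K"],q["view"]); zz=Wq[...,2]
    m=(zz>236)&(zz<252)&(Wq[...,0]>500)&(Wq[...,0]<680)&(Wq[...,1]>0)&(Wq[...,1]<420)
    for y in range(40,401,40):
        k=m&(abs(Wq[...,1]-y)<12)
        if k.sum()>3: print(n,"edge y",y,"xmin",np.percentile(Wq[...,0][k],[0,5,20]).round(1),k.sum())
```

```text
rim [415.8  56.5  50. ] [451.5 374.8  50. ] yaw -0.11150317536265542 320.27763198159676
[ 250  223   46  115 2415] [272. 279.]
x range [520. 670.] n 2387 zmax 45.83448779549098
rect ((596.2286987304688, 114.38872528076172), (39.82862091064453, 151.85470581054688), 81.9084243774414)
tops
[526.3 124.2  43.4] [521. 532.] [111.6 137.1]
[664.4 104.6  43.3] [659.  670.9] [ 92.  117.4]
540 131 y [111.2 121.3 132.6] zmax 38.4
550 138 y [108.6 120.1 131.8] zmax 38.1
560 133 y [108.1 118.8 130.3] zmax 38.7
570 132 y [105.9 116.9 129. ] zmax 38.2
580 125 y [104.5 116.2 127.8] zmax 38.1
590 130 y [103.1 114.3 126.6] zmax 38.1
600 122 y [101.6 113.6 125.3] zmax 38.7
610 125 y [100.2 111.  123.4] zmax 38.3
620 115 y [ 98.7 110.9 121.4] zmax 38.5
630 117 y [ 97.2 108.3 120.1] zmax 38.3
640 119 y [ 96.3 106.9 118.7] zmax 38.2
650 106 y [ 95.7 105.4 117.4] zmax 38.5
660 322 y [ 86.2 102.8 122.8] zmax 45.4
scene edge y 40 xmin [563.7 567.6 572.2] 102
scene edge y 80 xmin [568.7 570.6 574. ] 75
scene edge y 120 xmin [572.3 574.9 578.8] 57
scene edge y 160 xmin [577.5 579.4 583.8] 86
scene edge y 200 xmin [582.1 583.1 587.8] 79
scene edge y 240 xmin [584.8 586.5 590.9] 59
scene edge y 280 xmin [590.3 592.5 596.2] 74
scene edge y 320 xmin [593.5 596.7 600.3] 70
scene edge y 360 xmin [597.9 599.4 602.8] 46
side edge y 40 xmin [562.6 564.6 570.4] 72
side edge y 80 xmin [567.9 570.  578. ] 81
side edge y 120 xmin [571.1 572.2 576. ] 71
side edge y 160 xmin [574.1 576.3 581.1] 77
side edge y 200 xmin [578.8 580.6 585.7] 91
side edge y 240 xmin [582.9 584.6 588. ] 76
side edge y 280 xmin [587.1 588.5 592.4] 91
side edge y 320 xmin [590.5 592.3 596.4] 109
side edge y 360 xmin [595.1 596.2 599.5] 92
```

Emit:
apply_moves(commands=[{"hand": 0.06, "xyz": [0, 0, 0], "delta_rot": [0, 0, 0.141]}, {"hand": 0.06, "xyz": [0, 0, 0], "delta_rot": [0, -0.1178, 0]}, {"hand": 0.06, "xyz": [0, 0, 0], "delta_rot": [0, -0.1178, 0]}, {"hand": 0.06, "xyz": [0, 0, 0], "delta_rot": [0, -0.1178, 0]}, {"hand": 0.06, "xyz": [0, 0, 0], "delta_rot": [0, -0.1178, 0]}, {"hand": 0.06, "xyz": [-0.0015, 0.0085, 0.04], "delta_rot": [0, 0, 0]}, {"hand": 0.06, "xyz": [-0.0015, 0.0085, 0.04], "delta_rot": [0, 0, 0]}, {"hand": 0.06, "xyz": [0, 0, 0], "delta_rot": [0, 0, 0]}, {"hand": 0.06, "xyz": [0, 0, 0], "delta_rot": [0, 0, 0]}])

```text
clock: 4.9
ee_pos: [477.4, 129.7, 259.0]
ee_rot: [0.068, 0.97, -0.017, 0.232]
contact_force: [-0.2, -0.5, 0.3]
grip_width: 60.2
gripper_force: 0.0
```

```bash
cat >> h.py <<'E'
def go(target):
    p,T=st(); d=np.array(target)-p; print("tool shift mm",(T.T@d).round(1),"tilt",np.arccos(-T[2,2]).round(4)); return T
E
python3 - <<'E'
from h import *
T=go([590.8,115.1,34.8])
E
```

```text
t 4.9 p [477.4 129.7 259. ] x [-0.8835  0.1247 -0.4516] z [ 0.4469 -0.0649 -0.8922] yaw 3.0014 j [ 0.26 -0.31  1.79 -0.19  1.23 -1.15] F [-0.2 -0.5  0.3] w 60.2 gf 0.0
tool shift mm [ -0.7   1.9 251.7] tilt 0.4686
```

Emit:
apply_moves(commands=[{"hand": 0.06, "xyz": [0, 0.0004, 0.035], "delta_rot": [0, 0, 0]}, {"hand": 0.06, "xyz": [0, 0.0004, 0.035], "delta_rot": [0, 0, 0]}, {"hand": 0.06, "xyz": [0, 0.0004, 0.035], "delta_rot": [0, 0, 0]}, {"hand": 0.06, "xyz": [0, 0.0004, 0.035], "delta_rot": [0, 0, 0]}, {"hand": 0.06, "xyz": [0, 0.0003, 0.03], "delta_rot": [0, 0, 0]}, {"hand": 0.06, "xyz": [0, 0, 0.02], "delta_rot": [0, 0, 0]}, {"hand": 0.06, "xyz": [0, 0, 0], "delta_rot": [0, 0, 0]}, {"hand": 0.06, "xyz": [0, 0, 0], "delta_rot": [0, 0, 0]}])

```text
clock: 5.7
ee_pos: [564.6, 119.8, 93.0]
ee_rot: [0.069, 0.97, -0.016, 0.234]
contact_force: [0.1, 0.1, 1.0]
grip_width: 60.0
gripper_force: 0.0
```

Run:
```python
from h import *
T=go([590.8,115.1,34.8]); shot("wrist","w3")
```

```text
t 5.7 p [564.6 119.8  93. ] x [-0.881   0.1254 -0.4562] z [ 0.4518 -0.0637 -0.8899] yaw 3.0002 j [ 0.19 -0.    1.87 -0.2   0.83 -1.14] F [0.1 0.1 1. ] w 60.0 gf 0.0
tool shift mm [ 2.9 -1.  63.9] tilt 0.4738
```

View pics/w3.png

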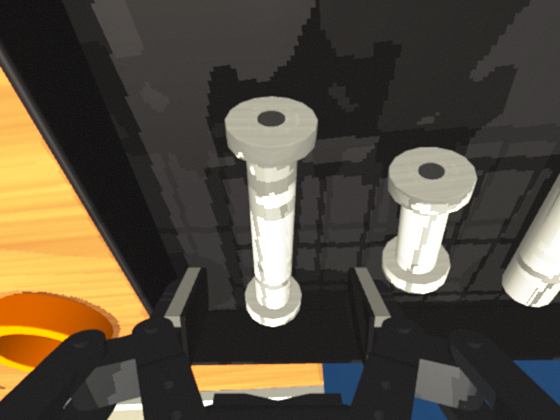

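The spool is centred between the fingers: its core is at column 272 and the fingers' middle is at about 278. I descend the rest.

Emit:
apply_moves(commands=[{"hand": 0.06, "xyz": [0.001, -0.0005, 0.02], "delta_rot": [0, 0, 0]}, {"hand": 0.06, "xyz": [0.001, -0.0005, 0.02], "delta_rot": [0, 0, 0]}, {"hand": 0.06, "xyz": [0.001, 0, 0.01], "delta_rot": [0, 0, 0]}, {"hand": 0.06, "xyz": [0, 0, 0.008], "delta_rot": [0, 0, 0]}, {"hand": 0.06, "xyz": [0, 0, 0.004], "delta_rot": [0, 0, 0]}, {"hand": 0.06, "xyz": [0, 0, 0], "delta_rot": [0, 0, 0]}, {"hand": 0.06, "xyz": [0, 0, 0], "delta_rot": [0, 0, 0]}])

```text
clock: 6.45
ee_pos: [589.0, 115.5, 35.1]
ee_rot: [0.068, 0.97, -0.016, 0.233]
contact_force: [-0.7, 0.4, -0.0]
grip_width: 60.0
gripper_force: 0.0
```

Run:
```python
from h import *
T=go([590.8,115.1,34.8])
```

```text
t 6.45 p [589.  115.5  35.1] x [-0.8817  0.125  -0.455 ] z [ 0.4505 -0.0636 -0.8905] yaw 3.0008 j [ 0.17  0.12  1.87 -0.21  0.71 -1.13] F [-0.7  0.4 -0. ] w 60.0 gf 0.0
tool shift mm [-1.5 -0.1  1.1] tilt 0.4724
```

Emit:
apply_moves(commands=[{"hand": 0.035, "xyz": [-0.0015, 0, 0], "delta_rot": [0, 0, 0]}, {"hand": 0.035, "xyz": [0, 0, 0], "delta_rot": [0, 0, 0]}, {"hand": 0.035, "xyz": [0, 0, 0], "delta_rot": [0, 0, 0]}, {"hand": 0.035, "xyz": [0, 0, 0], "delta_rot": [0, 0, 0]}])

```text
clock: 6.85
ee_pos: [590.0, 115.2, 35.1]
ee_rot: [0.068, 0.97, -0.016, 0.233]
contact_force: [-0.2, -0.5, 0.0]
grip_width: 34.9
gripper_force: 0.0
```

Emit:
apply_moves(commands=[{"hand": 0.015, "xyz": [0, 0, 0], "delta_rot": [0, 0, 0]}, {"hand": 0.015, "xyz": [0, 0, 0], "delta_rot": [0, 0, 0]}, {"hand": 0.015, "xyz": [0, 0, 0], "delta_rot": [0, 0, 0]}, {"hand": 0.015, "xyz": [0, 0, 0], "delta_rot": [0, 0, 0]}, {"hand": 0.015, "xyz": [0, 0, 0], "delta_rot": [0, 0, 0]}, {"hand": 0.015, "xyz": [0, 0, 0], "delta_rot": [0, 0, 0]}])

```text
clock: 7.45
ee_pos: [589.9, 115.0, 35.1]
ee_rot: [0.068, 0.97, -0.017, 0.233]
contact_force: [-2.7, -0.4, 5.0]
grip_width: 22.7
gripper_force: 58.7
```

Emit:
apply_moves(commands=[{"hand": 0.015, "xyz": [-0.002, 0, -0.004], "delta_rot": [0, 0, 0]}, {"hand": 0.015, "xyz": [-0.003, 0, -0.006], "delta_rot": [0, 0, 0]}, {"hand": 0.015, "xyz": [0, 0, -0.01], "delta_rot": [0, 0, 0]}, {"hand": 0.015, "xyz": [0, 0, -0.02], "delta_rot": [0, 0, 0]}, {"hand": 0.015, "xyz": [0, 0, -0.025], "delta_rot": [0, 0, 0]}, {"hand": 0.015, "xyz": [0, 0, -0.025], "delta_rot": [0, 0, 0]}, {"hand": 0.015, "xyz": [0, 0, -0.03], "delta_rot": [0, 0, 0]}, {"hand": 0.015, "xyz": [0, 0, -0.03], "delta_rot": [0, 0, 0]}, {"hand": 0.015, "xyz": [0, 0, -0.03], "delta_rot": [0, 0, 0]}, {"hand": 0.015, "xyz": [0, 0, -0.025], "delta_rot": [0, 0, 0]}, {"hand": 0.015, "xyz": [0, 0, -0.01], "delta_rot": [0, 0, 0]}, {"hand": 0.015, "xyz": [0, 0, 0], "delta_rot": [0, 0, 0]}])

```text
clock: 8.65
ee_pos: [497.1, 128.5, 229.5]
ee_rot: [0.068, 0.97, -0.016, 0.233]
contact_force: [-0.1, -0.1, -4.0]
grip_width: 22.4
gripper_force: 59.2
```

Run:
```python
from h import *
st(); shot("wrist","w4")
```

```text
t 8.65 p [497.1 128.5 229.5] x [-0.8819  0.125  -0.4545] z [ 0.4502 -0.0628 -0.8907] yaw 3.0008 j [ 0.24 -0.26  1.81 -0.19  1.16 -1.15] F [-0.1 -0.1 -4. ] w 22.4 gf 59.2
```

View pics/w4.png

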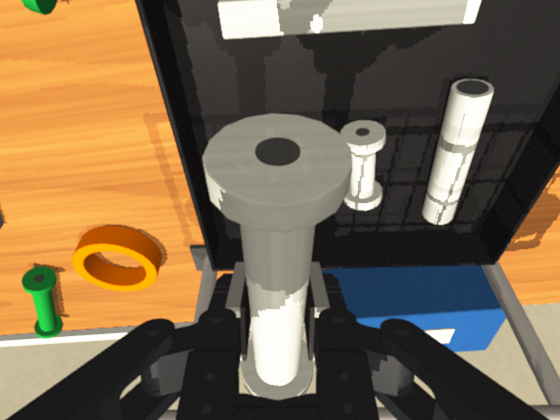

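The spool is held in the fingers. Its near end face is centred at about (277,155) and the other stock is still in place. Next I measure the held spool in the tool frame.

```bash
cat > meas.py <<'E'
from h import *
def held(name,uv,ax,pT):
    p0,T=pT
    z=np.load(f"pics/{name}.npz"); d,K,V=z["d"],z["K"],z["view"]; W=cloud(d,K,V)
    v,u=np.mgrid[:420,:560]; m=((u-uv[0])/ax[0])**2+((v-uv[1])/ax[1])**2<1
    Q=((W[m]-p0)@T); Q=Q[np.isfinite(Q).all(1)]
    for _ in range(6):
        A=np.c_[Q[:,1],Q[:,2],np.ones(len(Q))]; c=np.linalg.lstsq(A,Q[:,0],rcond=None)[0]; r=Q[:,0]-A@c
        Q=Q[abs(r)<max(1.0,2*np.std(r))]
    n=np.array([1,-c[0],-c[1]]); n/=np.linalg.norm(n)
    e,_=cv2.minEnclosingCircle(Q[:,1:].astype(np.float32)); 
    print("n pts",len(Q),"rms",r.std().round(2),"axis tool",n.round(3),"axis world",(T@n).round(3),"circle yz",np.round(e,1),_)
    E=np.array([A[0]@c*0,e[0],e[1]]); E[0]=c@[e[0],e[1],1]; C=E-75*n
    print("end tool",E.round(1),"centre tool",C.round(1),"centre world",(p0+T@C).round(1))
E
python3 - <<'E'
from meas import *
held("w4",(277,155),(62,28),st())
E
```

```text
t 8.7 p [497.3 128.3 228.2] x [-0.8824  0.1247 -0.4536] z [ 0.4491 -0.0635 -0.8912] yaw 3.0012 j [ 0.24 -0.26  1.81 -0.19  1.15 -1.15] F [ 0.4 -0.8 -3.8] w 22.0 gf 59.2
n pts 5218 rms 0.42 axis tool [ 0.894 -0.001 -0.448] axis world [-0.99   0.139 -0.007] circle yz [  1.1 -22.8] 16.309391021728516
end tool [ 65.2   1.1 -22.8] centre tool [-1.9  1.2 10.7] centre world [503.9 128.6 219.5]
```

Emit:
apply_moves(commands=[{"hand": 0.015, "xyz": [0.018, -0.003, -0.009], "delta_rot": [0, 0, 0]}, {"hand": 0.015, "xyz": [0.018, -0.003, -0.009], "delta_rot": [0, 0, 0]}, {"hand": 0.015, "xyz": [0.018, -0.003, -0.009], "delta_rot": [0, 0, 0]}, {"hand": 0.015, "xyz": [0, 0, 0], "delta_rot": [0.0455, 0, 0.0894]}, {"hand": 0.015, "xyz": [0, 0, 0], "delta_rot": [0.0455, 0, 0.0894]}, {"hand": 0.015, "xyz": [0, 0, 0], "delta_rot": [0.0455, 0, 0.0894]}, {"hand": 0.015, "xyz": [0, 0, 0], "delta_rot": [0, 0, 0]}])

```text
clock: 9.4
ee_pos: [436.8, 128.5, 226.3]
ee_rot: [0.212, 0.949, -0.052, 0.226]
contact_force: [0.5, -0.8, -3.5]
grip_width: 22.1
gripper_force: 59.6
```

```bash
cat >> meas.py <<'E'
SEAT=np.array([559.9,-244.5,50])
def toseat(dz,c=(-1.9,0,10.7)):
    p,T=st(); n=T@[.894,0,-.448]; print("spool axis",n.round(4),"yaw err to -x stand",(np.arctan2(n[1],n[0])-(np.pi-.4416)).round(4))
    C=p+T@np.array(c); d=SEAT+[0,0,dz]-C; print("spool c",C.round(1),"world d",d.round(1),"tool",(T.T@d).round(1), "up in tool",(T.T@[0,0,1]).round(3))
E
python3 - <<'E'
from meas import *
toseat(150)
E
```

```text
t 9.4 p [436.8 128.5 226.3] x [-0.8076  0.3791 -0.4518] z [ 0.408  -0.1942 -0.8921] yaw 2.7027 j [ 0.38 -0.32  1.86 -0.35  1.29 -0.71] F [ 0.5 -0.8 -3.5] w 22.1 gf 59.6
spool axis [-0.9047  0.4259 -0.0043] yaw err to -x stand 0.0016
spool c [442.7 125.7 217.6] world d [ 117.2 -370.2  -17.6] tool [-227.  -285.   135.4] up in tool [-0.452 -0.002 -0.892]
```

Emit:
apply_moves(commands=[{"hand": 0.015, "xyz": [-0.0152, -0.0362, 0.0078], "delta_rot": [0, 0, 0]}, {"hand": 0.015, "xyz": [-0.0152, -0.0362, 0.0078], "delta_rot": [0, 0, 0]}, {"hand": 0.015, "xyz": [-0.0152, -0.0362, 0.0078], "delta_rot": [0, 0, 0]}, {"hand": 0.015, "xyz": [-0.0152, -0.0362, 0.0078], "delta_rot": [0, 0, 0]}, {"hand": 0.015, "xyz": [-0.0237, -0.02, 0.0149], "delta_rot": [0, 0, 0]}, {"hand": 0.015, "xyz": [-0.0237, -0.02, 0.0149], "delta_rot": [0, 0, 0]}, {"hand": 0.015, "xyz": [-0.0237, -0.02, 0.0149], "delta_rot": [0, 0, 0]}, {"hand": 0.015, "xyz": [-0.0237, -0.02, 0.0149], "delta_rot": [0, 0, 0]}, {"hand": 0.015, "xyz": [-0.0237, -0.02, 0.0149], "delta_rot": [0, 0, 0]}, {"hand": 0.015, "xyz": [-0.0237, -0.02, 0.0149], "delta_rot": [0, 0, 0]}, {"hand": 0.015, "xyz": [-0.0237, -0.02, 0.0149], "delta_rot": [0, 0, 0]}, {"hand": 0.015, "xyz": [0, 0, 0], "delta_rot": [0, 0, 0]}])

```text
clock: 10.6
ee_pos: [553.4, -246.5, 208.1]
ee_rot: [0.214, 0.949, -0.052, 0.227]
contact_force: [1.2, 0.3, -3.2]
grip_width: 21.7
gripper_force: 59.7
```

Run:
```python
from meas import *
toseat(150); q=st(); shot("wrist","w5"); held("w5",(277,155),(62,28),q); toseat(40)
```

```text
t 10.6 p [ 553.4 -246.5  208.1] x [-0.8058  0.3823 -0.4522] z [ 0.4076 -0.196  -0.8919] yaw 2.6986 j [-0.53 -0.06  1.68  0.04  1.05 -1.67] F [ 1.2  0.3 -3.2] w 21.7 gf 59.7
spool axis [-0.903   0.4296 -0.0047] yaw err to -x stand -0.0025
spool c [ 559.3 -249.3  199.4] world d [0.6 4.8 0.6] tool [ 1.1  4.6 -1.3] up in tool [-0.452 -0.002 -0.892]
t 10.6 p [ 553.4 -246.5  208.1] x [-0.8058  0.3823 -0.4522] z [ 0.4076 -0.196  -0.8919] yaw 2.6986 j [-0.53 -0.06  1.68  0.04  1.05 -1.67] F [ 1.2  0.3 -3.2] w 21.7 gf 59.7
n pts 5263 rms 0.43 axis tool [ 0.893 -0.    -0.45 ] axis world [-0.903  0.429 -0.002] circle yz [  0.7 -22.2] 16.18488121032715
end tool [ 65.6   0.7 -22.2] centre tool [-1.4  0.7 11.6] centre world [ 559.5 -248.7  198.3]
t 10.65 p [ 552.7 -244.6  208. ] x [-0.8065  0.3825 -0.4509] z [ 0.407  -0.194  -0.8926] yaw 2.6988 j [-0.53 -0.06  1.68  0.04  1.06 -1.67] F [ 0.5  0.4 -4. ] w 22.2 gf 59.7
spool axis [-0.9033  0.4288 -0.0033] yaw err to -x stand -0.0016
spool c [ 558.6 -247.4  199.3] world d [   1.3    2.9 -109.3] tool [49.4  3.2 97.6] up in tool [-0.451 -0.001 -0.893]
```

Emit:
apply_moves(commands=[{"hand": 0.015, "xyz": [0.0097, 0.0005, 0.0193], "delta_rot": [0, 0, 0]}, {"hand": 0.015, "xyz": [0.0097, 0.0005, 0.0193], "delta_rot": [0, 0, 0]}, {"hand": 0.015, "xyz": [0.0097, 0.0005, 0.0193], "delta_rot": [0, 0, 0]}, {"hand": 0.015, "xyz": [0.0097, 0.0005, 0.0193], "delta_rot": [0, 0, 0]}, {"hand": 0.015, "xyz": [0.0097, 0.0005, 0.0193], "delta_rot": [0, 0, 0]}, {"hand": 0.015, "xyz": [0.0097, 0.0005, 0.0193], "delta_rot": [0, 0, 0]}, {"hand": 0.015, "xyz": [0, 0, 0], "delta_rot": [0, 0, 0]}, {"hand": 0.015, "xyz": [0, 0, 0], "delta_rot": [0, 0, 0]}, {"hand": 0.015, "xyz": [0, 0, 0], "delta_rot": [0, 0, 0]}])

```text
clock: 11.55
ee_pos: [556.0, -240.3, 83.0]
ee_rot: [0.213, 0.948, -0.052, 0.229]
contact_force: [0.5, 0.5, -2.7]
grip_width: 22.2
gripper_force: 59.8
```

Run:
```python
from meas import *
toseat(0,(-1.6,0.3,11)); shot("wrist","w6"); shot("side","s6")
c=cv2.imread("pics/s6.png")[120:230,190:340]; w=cv2.imread("pics/w6.png")
cv2.imwrite("pics/c6.png",np.vstack([cv2.resize(w,(560,300)),cv2.resize(c,(409,300),interpolation=cv2.INTER_CUBIC) if 0 else cv2.copyMakeBorder(cv2.resize(c,(409,300)),0,0,0,151,0)]))
```

```text
t 11.55 p [ 556.  -240.3   83. ] x [-0.8043  0.3796 -0.4572] z [ 0.4133 -0.1955 -0.8894] yaw 2.7007 j [-0.52  0.05  1.84  0.05  0.78 -1.68] F [ 0.5  0.5 -2.7] w 22.2 gf 59.8
spool axis [-0.9042  0.4269 -0.0103] yaw err to -x stand 0.0005
spool c [ 562.  -242.8   73.9] world d [ -2.1  -1.7 -23.9] tool [12.  -2.4 20.7] up in tool [-0.457 -0.    -0.889]
```

View pics/c6.png

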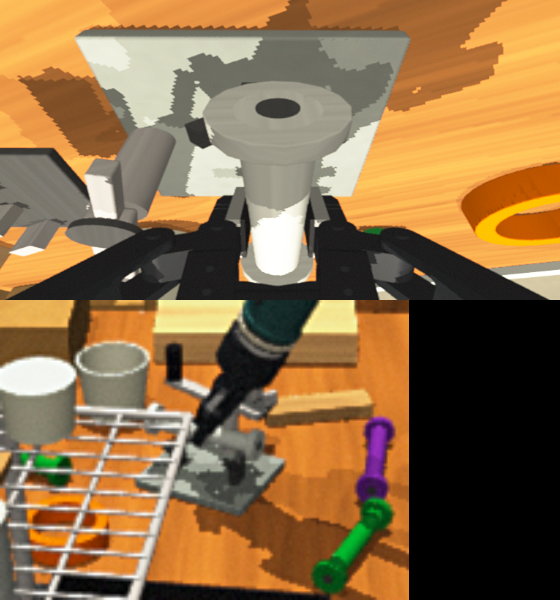

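The spool hangs about 24 mm above the saddles, correctly aligned. The lever's hub is at (105,225) and its tail at (100,185) in the upper half, near the left knuckle at (155,240), so I check that clearance.

Run:
```python
from meas import *
p,T=st(); z=np.load("pics/w6.npz"); W=cloud(z["d"],z["K"],z["view"]); P=z["p"].astype(int)
a=-.4416; S=np.array([[np.cos(a),np.sin(a),0],[-np.sin(a),np.cos(a),0],[0,0,1]])
Q=(W-[559.9,-244.5,0])@S.T   # stand frame
v,u=np.mgrid[:420,:560]
blk=(P.max(-1)<60)&(u<225)&(v>270); q=Q[blk]; q=q[np.isfinite(q).all(1)]
lev=(P.min(-1)>60)&(P.max(-1)-P.min(-1)<40)&(u>60)&(u<180)&(v>170)&(v<360)&(Q[...,2]>50); l=Q[lev]
print("lever stand frame range",np.percentile(l,[1,99],axis=0).round(0).tolist(),len(l))
for zlo in range(60,180,10):
    m=(q[:,2]>=zlo)&(q[:,2]<zlo+10)
    if m.sum()>10: print("grip z",zlo,"y min",np.percentile(q[m][:,1],1).round(0),"x",np.percentile(q[m][:,0],[1,99]).round(0),m.sum())
for zlo in range(50,100,5):
    m=(l[:,2]>=zlo)&(l[:,2]<zlo+5)
    if m.sum()>10: print("lev z",zlo,"y max",np.percentile(l[m][:,1],99).round(0),"x",np.percentile(l[m][:,0],[1,99]).round(0),m.sum())
```

```text
t 11.65 p [ 556.1 -240.4   83.2] x [-0.8041  0.3798 -0.4574] z [ 0.4134 -0.1957 -0.8893] yaw 2.7004 j [-0.52  0.05  1.84  0.05  0.78 -1.68] F [ 0.2  0.1 -3. ] w 22.2 gf 59.8
lever stand frame range [[-48.0, -99.0, 51.0], [28.0, -29.0, 108.0]] 8301
grip z 60 y min -118.0 x [-7.  7.] 56
grip z 70 y min -21.0 x [-13.  -7.] 145
grip z 80 y min -72.0 x [-15.  -3.] 713
grip z 90 y min -39.0 x [-30. -20.] 884
grip z 100 y min -44.0 x [-34. -23.] 2529
grip z 110 y min -49.0 x [-44. -11.] 4747
grip z 120 y min -55.0 x [-49. -16.] 5168
grip z 130 y min -17.0 x [-51. -49.] 36
lev z 50 y max -50.0 x [-13.   2.] 372
lev z 55 y max -51.0 x [-13.   1.] 392
lev z 60 y max -51.0 x [-23.  34.] 1792
lev z 65 y max -50.0 x [-12.   1.] 330
lev z 70 y max -48.0 x [-46.   8.] 435
lev z 75 y max -46.0 x [-49.  -0.] 860
lev z 80 y max -47.0 x [-49.  26.] 2351
lev z 85 y max -51.0 x [-33.  11.] 1608
lev z 95 y max -28.0 x [-29. -19.] 18
```

Laid in this way, the knuckle would pass within about 2 mm of the lever's tail, on the stand's -x side. At the present angle the lever swings away from the cradle on the +x side. I lift, turn the spool half a turn and lay it in with the tool leaning to +x.

Emit:
apply_moves(commands=[{"hand": 0.015, "xyz": [-0.0125, 0, -0.0245], "delta_rot": [0, 0, 0]}, {"hand": 0.015, "xyz": [-0.0125, 0, -0.0245], "delta_rot": [0, 0, 0]}, {"hand": 0.015, "xyz": [-0.0125, 0, -0.0245], "delta_rot": [0, 0, 0]}, {"hand": 0.015, "xyz": [-0.0125, 0, -0.0245], "delta_rot": [0, 0, 0]}, {"hand": 0.015, "xyz": [0, 0, 0], "delta_rot": [0.0598, 0, 0.1164]}, {"hand": 0.015, "xyz": [0, 0, 0], "delta_rot": [0.0598, 0, 0.1164]}, {"hand": 0.015, "xyz": [0, 0, 0], "delta_rot": [0.0598, 0, 0.1164]}, {"hand": 0.015, "xyz": [0, 0, 0], "delta_rot": [0.0598, 0, 0.1164]}, {"hand": 0.015, "xyz": [0, 0, 0], "delta_rot": [0.0598, 0, 0.1164]}, {"hand": 0.015, "xyz": [0, 0, 0], "delta_rot": [0.0598, 0, 0.1164]}, {"hand": 0.015, "xyz": [0, 0, 0], "delta_rot": [0.0598, 0, 0.1164]}, {"hand": 0.015, "xyz": [0, 0, 0], "delta_rot": [0.0598, 0, 0.1164]}])

```text
clock: 12.85
ee_pos: [555.9, -239.4, 192.4]
ee_rot: [0.66, 0.714, -0.159, 0.172]
contact_force: [0.8, -0.5, -3.8]
grip_width: 22.2
gripper_force: 60.0
```

Run:
```python
from meas import *
toseat(110,(-1.6,0.3,11))
```

```text
t 12.85 p [ 555.9 -239.4  192.4] x [-0.0687  0.8875 -0.4556] z [ 0.036  -0.4542 -0.8902] yaw 1.648 j [-0.29  0.14  1.51 -0.45  1.34 -0.3 ] F [ 0.8 -0.5 -3.8] w 22.2 gf 60.0
spool axis [-0.0775  0.9969 -0.0085] yaw err to -x stand -1.0516
spool c [ 556.7 -245.8  183.3] world d [  3.2   1.3 -23.3] tool [11.6  3.2 20.3] up in tool [-0.456  0.001 -0.89 ]
```

Emit:
apply_moves(commands=[{"hand": 0.015, "xyz": [0, 0, 0], "delta_rot": [0.0596, 0, 0.1162]}, {"hand": 0.015, "xyz": [0, 0, 0], "delta_rot": [0.0596, 0, 0.1162]}, {"hand": 0.015, "xyz": [0, 0, 0], "delta_rot": [0.0596, 0, 0.1162]}, {"hand": 0.015, "xyz": [0, 0, 0], "delta_rot": [0.0596, 0, 0.1162]}, {"hand": 0.015, "xyz": [0, 0, 0], "delta_rot": [0.0596, 0, 0.1162]}, {"hand": 0.015, "xyz": [0, 0, 0], "delta_rot": [0.0596, 0, 0.1162]}, {"hand": 0.015, "xyz": [0, 0, 0], "delta_rot": [0.0596, 0, 0.1162]}, {"hand": 0.015, "xyz": [0, 0, 0], "delta_rot": [0.0596, 0, 0.1162]}])

```text
clock: 13.65
ee_pos: [556.6, -239.8, 192.0]
ee_rot: [0.928, 0.289, -0.223, 0.07]
contact_force: [-0.1, -0.5, -3.5]
grip_width: 21.9
gripper_force: 60.0
```

Emit:
apply_moves(commands=[{"hand": 0.015, "xyz": [0, 0, 0], "delta_rot": [0.0596, 0, 0.1162]}, {"hand": 0.015, "xyz": [0, 0, 0], "delta_rot": [0.0596, 0, 0.1162]}, {"hand": 0.015, "xyz": [0, 0, 0], "delta_rot": [0.0596, 0, 0.1162]}, {"hand": 0.015, "xyz": [0, 0, 0], "delta_rot": [0.0596, 0, 0.1162]}, {"hand": 0.015, "xyz": [0, 0, 0], "delta_rot": [0.0596, 0, 0.1162]}, {"hand": 0.015, "xyz": [0, 0, 0], "delta_rot": [0.0596, 0, 0.1162]}, {"hand": 0.015, "xyz": [0, 0, 0], "delta_rot": [0.0596, 0, 0.1162]}, {"hand": 0.015, "xyz": [0, 0, 0], "delta_rot": [0.0596, 0, 0.1162]}, {"hand": 0.015, "xyz": [0, 0, 0], "delta_rot": [0, 0, 0]}, {"hand": 0.015, "xyz": [0, 0, 0], "delta_rot": [0, 0, 0]}])

```text
clock: 14.65
ee_pos: [555.7, -240.6, 191.6]
ee_rot: [0.949, -0.209, -0.229, -0.05]
contact_force: [0.1, -0.9, -2.2]
grip_width: 21.9
gripper_force: 60.0
```

```bash
cat >> meas.py <<'E'
def stdist(name,p):
    "stand frame cloud"
    z=np.load(f"pics/{name}.npz"); W=cloud(z["d"],z["K"],z["view"]); a=-.4416
    S=np.array([[np.cos(a),np.sin(a),0],[-np.sin(a),np.cos(a),0],[0,0,1]]); return (W-[559.9,-244.5,0])@S.T,z["p"].astype(int)
E
python3 - <<'E'
from meas import *
toseat(25,(-1.6,0.3,11)); q=st(); shot("wrist","w7"); held("w7",(277,155),(62,28),q)
E
```

```text
t 14.65 p [ 555.7 -240.6  191.6] x [ 0.8072 -0.3745 -0.4562] z [-0.4139  0.1918 -0.8899] yaw -0.4344 j [-0.49  0.55  0.97 -0.03  2.09  1.51] F [ 0.1 -0.9 -2.2] w 21.9 gf 60.0
spool axis [ 0.9071 -0.4207 -0.0091] yaw err to -x stand -3.1343
spool c [ 549.7 -238.1  182.5] world d [  10.2   -6.4 -107.5] tool [59.6  1.5 90.2] up in tool [-0.456  0.    -0.89 ]
t 14.65 p [ 555.7 -240.6  191.6] x [ 0.8072 -0.3745 -0.4562] z [-0.4139  0.1918 -0.8899] yaw -0.4344 j [-0.49  0.55  0.97 -0.03  2.09  1.51] F [ 0.1 -0.9 -2.2] w 21.9 gf 60.0
n pts 5219 rms 0.41 axis tool [ 0.892  0.002 -0.452] axis world [ 0.906 -0.422 -0.005] circle yz [ -0.6 -21.2] 16.20743751525879
end tool [ 64.7  -0.6 -21.2] centre tool [-2.2 -0.7 12.7] centre world [ 549.  -236.6  181.3]
```

Emit:
apply_moves(commands=[{"hand": 0.015, "xyz": [0.012, 0.0003, 0.018], "delta_rot": [0.003, 0.007, 0.006]}, {"hand": 0.015, "xyz": [0.012, 0.0003, 0.018], "delta_rot": [0, 0, 0]}, {"hand": 0.015, "xyz": [0.012, 0.0003, 0.018], "delta_rot": [0, 0, 0]}, {"hand": 0.015, "xyz": [0.012, 0.0003, 0.018], "delta_rot": [0, 0, 0]}, {"hand": 0.015, "xyz": [0.012, 0.0003, 0.018], "delta_rot": [0, 0, 0]}, {"hand": 0.015, "xyz": [0, 0, 0], "delta_rot": [0, 0, 0]}, {"hand": 0.015, "xyz": [0, 0, 0], "delta_rot": [0, 0, 0]}, {"hand": 0.015, "xyz": [0, 0, 0], "delta_rot": [0, 0, 0]}])

```text
clock: 15.5
ee_pos: [566.7, -246.7, 85.4]
ee_rot: [0.949, -0.213, -0.226, -0.05]
contact_force: [0.1, -0.3, -2.6]
grip_width: 22.2
gripper_force: 59.9
```

Run:
```python
from meas import *
toseat(0,(-1.9,0,11.3)); shot("wrist","w8")
Q,P=stdist("w8",0); Q=Q.reshape(-1,3);P=P.reshape(-1,3)
m=(P.max(1)<60)&(Q[:,2]>80)&(Q[:,2]<200)&(abs(Q[:,0])<130); q=Q[m]
for zlo in range(80,150,10):
    k=q[(q[:,2]>=zlo)&(q[:,2]<zlo+10)]
    if len(k)>10: print(zlo,len(k),"x",np.percentile(k[:,0],[1,99]).round(),"y",np.percentile(k[:,1],[1,99]).round())
l=Q[(P.min(1)>60)&(Q[:,1]<-35)&(Q[:,1]>-120)&(Q[:,2]>60)&(Q[:,2]<95)&(abs(Q[:,0])<110)]
for x in range(-40,110,15):
    k=l[abs(l[:,0]-x)<7]
    if len(k)>10: print("lev x",x,len(k),"ymax",np.percentile(k[:,1],98).round(),"z",np.percentile(k[:,2],98).round())
```

```text
t 15.5 p [ 566.7 -246.7   85.4] x [ 0.807  -0.3822 -0.4501] z [-0.4071  0.192  -0.893 ] yaw -0.4423 j [-0.49  0.64  1.06 -0.02  1.92  1.52] F [ 0.1 -0.3 -2.6] w 22.2 gf 59.9
spool axis [ 0.9039 -0.4277 -0.0023] yaw err to -x stand -3.142
spool c [ 560.6 -243.8   76.1] world d [ -0.7  -0.7 -26.1] tool [11.5  0.9 23.5] up in tool [-0.45   0.001 -0.893]
80 930 x [-2. 21.] y [-56.  25.]
90 1893 x [ 3. 29.] y [-36.  38.]
100 5809 x [10. 33.] y [-43.  46.]
110 9082 x [11. 43.] y [-49.  52.]
120 13838 x [15. 48.] y [-54.  58.]
130 2219 x [40. 50.] y [-56.  60.]
lev x -40 277 ymax -102.0 z 81.0
lev x -25 1563 ymax -98.0 z 81.0
lev x -10 2071 ymax -53.0 z 88.0
lev x 5 3509 ymax -51.0 z 88.0
lev x 20 2007 ymax -58.0 z 88.0
lev x 35 2165 ymax -61.0 z 85.0
lev x 50 2586 ymax -65.0 z 85.0
lev x 65 1762 ymax -69.0 z 85.0
lev x 80 26 ymax -72.0 z 78.0
```

View pics/w8.png

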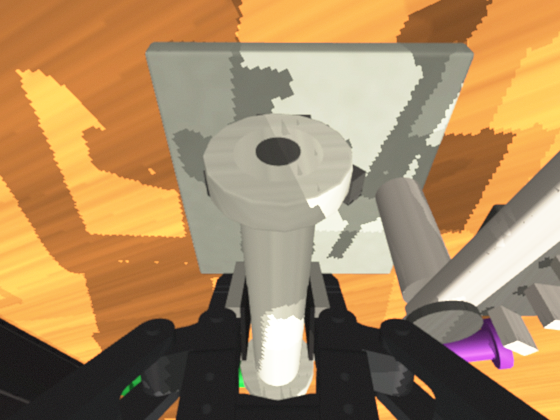

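The spool hangs above the V tips, which show at (207,185) and (358,182), symmetric about it. The lever is now well clear at the right. I lower in small steps and watch the force.

Emit:
apply_moves(commands=[{"hand": 0.015, "xyz": [0.0036, 0.0012, 0.0071], "delta_rot": [0, 0, 0]}, {"hand": 0.015, "xyz": [0.0032, 0, 0.0062], "delta_rot": [0, 0, 0]}, {"hand": 0.015, "xyz": [0.0022, 0, 0.0045], "delta_rot": [0, 0, 0]}, {"hand": 0.015, "xyz": [0.0009, 0, 0.0018], "delta_rot": [0, 0, 0]}, {"hand": 0.015, "xyz": [0, 0, 0], "delta_rot": [0, 0, 0]}, {"hand": 0.015, "xyz": [0, 0, 0], "delta_rot": [0, 0, 0]}])

```text
clock: 16.15
ee_pos: [565.4, -247.8, 61.4]
ee_rot: [0.949, -0.214, -0.227, -0.051]
contact_force: [-0.1, -0.4, -2.7]
grip_width: 21.9
gripper_force: 60.0
```

Run:
```python
from meas import *
toseat(0,(-1.9,0,11.3))
```

```text
t 16.15 p [ 565.4 -247.8   61.4] x [ 0.8054 -0.3826 -0.4527] z [-0.4091  0.1939 -0.8917] yaw -0.4435 j [-0.49  0.66  1.08 -0.02  1.88  1.52] F [-0.1 -0.4 -2.7] w 21.9 gf 60.0
spool axis [ 0.9033 -0.4289 -0.0053] yaw err to -x stand -3.1433
spool c [ 559.2 -244.9   52.2] world d [ 0.7  0.4 -2.2] tool [ 1.4 -0.6  1.7] up in tool [-0.453  0.    -0.892]
```

Emit:
apply_moves(commands=[{"hand": 0.015, "xyz": [0.0005, 0, 0.0009], "delta_rot": [0, 0, 0]}, {"hand": 0.015, "xyz": [0, 0, 0], "delta_rot": [0, 0, 0]}, {"hand": 0.015, "xyz": [0.0003, 0, 0.0005], "delta_rot": [0, 0, 0]}, {"hand": 0.015, "xyz": [0, 0, 0], "delta_rot": [0, 0, 0]}])

```text
clock: 16.55
ee_pos: [565.4, -248.1, 60.9]
ee_rot: [0.949, -0.214, -0.227, -0.051]
contact_force: [-1.2, -1.5, 2.9]
grip_width: 22.2
gripper_force: 60.2
```

Emit:
apply_moves(commands=[{"hand": 0.015, "xyz": [0.0003, 0, 0.0005], "delta_rot": [0, 0, 0]}, {"hand": 0.015, "xyz": [0, 0, 0], "delta_rot": [0, 0, 0]}])

```text
clock: 16.75
ee_pos: [565.3, -248.3, 60.7]
ee_rot: [0.949, -0.214, -0.227, -0.051]
contact_force: [-2.1, -1.2, 5.4]
grip_width: 22.2
gripper_force: 60.6
```

Contact with the saddles, with about 8 N taken up. I release in stages.

Emit:
apply_moves(commands=[{"hand": 0.024, "xyz": [0, 0, 0], "delta_rot": [0, 0, 0]}, {"hand": 0.026, "xyz": [0, 0, 0], "delta_rot": [0, 0, 0]}, {"hand": 0.03, "xyz": [0, 0, 0], "delta_rot": [0, 0, 0]}, {"hand": 0.036, "xyz": [0, 0, 0], "delta_rot": [0, 0, 0]}, {"hand": 0.04, "xyz": [0, 0, 0], "delta_rot": [0, 0, 0]}, {"hand": 0.04, "xyz": [0, 0, 0], "delta_rot": [0, 0, 0]}])

```text
clock: 17.35
ee_pos: [565.5, -247.7, 59.1]
ee_rot: [0.949, -0.214, -0.227, -0.051]
contact_force: [-0.2, 0.1, 1.0]
grip_width: 40.3
gripper_force: 0.0
```

Emit:
apply_moves(commands=[{"hand": 0.04, "xyz": [0, 0, -0.005], "delta_rot": [0, 0, 0]}, {"hand": 0.04, "xyz": [0, 0, -0.01], "delta_rot": [0, 0, 0]}, {"hand": 0.04, "xyz": [0, 0, -0.015], "delta_rot": [0, 0, 0]}, {"hand": 0.04, "xyz": [0, 0, -0.02], "delta_rot": [0, 0, 0]}, {"hand": 0.04, "xyz": [0, 0, -0.03], "delta_rot": [0, 0, 0]}, {"hand": 0.04, "xyz": [0, 0, -0.03], "delta_rot": [0, 0, 0]}, {"hand": 0.04, "xyz": [0, 0, -0.03], "delta_rot": [0, 0, 0]}, {"hand": 0.04, "xyz": [0, 0, 0], "delta_rot": [0, 0, 0]}, {"hand": 0.04, "xyz": [0, 0, 0], "delta_rot": [0, 0, 0]}])

```text
clock: 18.25
ee_pos: [623.3, -275.3, 185.2]
ee_rot: [0.949, -0.214, -0.226, -0.051]
contact_force: [-0.3, 0.7, -0.2]
grip_width: 39.9
gripper_force: 0.0
```

Run:
```python
from meas import *
st(); shot("wrist","w9")
```

```text
t 18.25 p [ 623.3 -275.3  185.2] x [ 0.8065 -0.3832 -0.4502] z [-0.407   0.1925 -0.8929] yaw -0.4436 j [-0.49  0.75  0.68 -0.03  2.18  1.51] F [-0.3  0.7 -0.2] w 39.9 gf 0.0
```

View pics/w9.png

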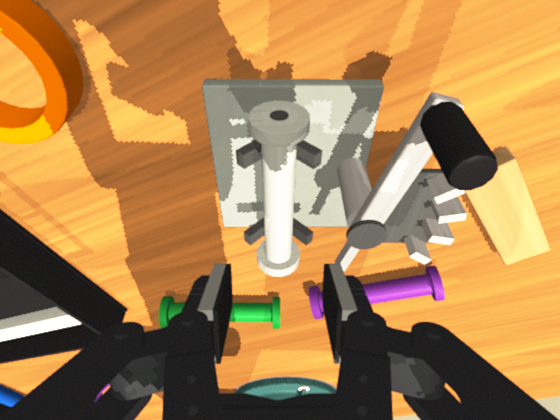

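The spool sits in both saddles, which show at (278,150) and (278,235) and are symmetric between the flanges at (278,118) and (278,258). The lever is untouched: knob at (458,145), hub at (366,232). I bring the tool upright and measure.

Emit:
apply_moves(commands=[{"hand": 0.045, "xyz": [0, 0, -0.02], "delta_rot": [0, 0.1168, 0]}, {"hand": 0.045, "xyz": [0, 0, -0.02], "delta_rot": [0, 0.1168, 0]}, {"hand": 0.045, "xyz": [0, 0, -0.02], "delta_rot": [0, 0.1168, 0]}, {"hand": 0.045, "xyz": [-0.02, 0, -0.02], "delta_rot": [0, 0.1168, 0]}, {"hand": 0.045, "xyz": [-0.02, 0, -0.02], "delta_rot": [0, 0, 0.13]}, {"hand": 0.045, "xyz": [-0.02, 0, 0], "delta_rot": [0, 0, 0.13]}, {"hand": 0.045, "xyz": [0, 0, 0], "delta_rot": [0, 0, 0]}, {"hand": 0.045, "xyz": [0, 0, 0], "delta_rot": [0, 0, 0]}])

```text
clock: 19.1
ee_pos: [590.3, -256.6, 281.1]
ee_rot: [0.939, -0.343, -0.002, 0.0]
contact_force: [1.1, -0.2, -0.8]
grip_width: 45.0
gripper_force: 0.0
```

```bash
cat >> meas.py <<'E'
PIV=SEAT[:2]+62*np.array([-.4274,-.9041])
def knob(name):
    Q,P=stdist(name,0); Q=Q.reshape(-1,3);P=P.reshape(-1,3)
    r=np.hypot(Q[:,0],Q[:,1]+62)
    m=(P.max(1)<70)&(Q[:,2]>124)&(Q[:,2]<136)&(r>75)&(r<115); k=Q[m]
    if len(k)<20: print("no knob",len(k)); return
    c,R=cv2.minEnclosingCircle(k[:,:2].astype(np.float32)); c=np.array(c)-[0,-62]
    print(name,"knob n",len(k),"R",round(R,1),"stand rel hinge",c.round(1),"dist",np.hypot(*c).round(1),"angle",np.arctan2(c[1],c[0]).round(4),"z",np.median(k[:,2]).round(1))
    b=(P.min(1)>60)&(Q[:,2]>79)&(Q[:,2]<88)&(r>25)&(r<78)&(Q[:,1]<60); q=Q[b]; 
    if len(q)>50:
        an=np.arctan2(q[:,1]+62,q[:,0]); q=q[abs(an-np.arctan2(c[1],c[0]))<.35]; x0,y0,cx,cy=None,None,None,None
        vx,vy,cx,cy=cv2.fitLine(q[:,:2].astype(np.float32),cv2.DIST_HUBER,0,.01,.01).ravel(); print(" bar dir",np.arctan2(vy*np.sign(vx*c[0]+vy*c[1]),vx*np.sign(vx*c[0]+vy*c[1])).round(4),len(q),"centre rel hinge",cx.round(1),(cy+62).round(1))
def spool(name):
    Q,P=stdist(name,0); Q=Q.reshape(-1,3); q=Q[(abs(Q[:,1])<14)&(Q[:,2]>67)&(Q[:,2]<74)&(abs(Q[:,0])<90)]
    for s in (-1,1):
        k=q[q[:,0]*s>40]
        if len(k)>10: print(" flange top x",np.percentile(k[:,0],[2,98]).round(1),"y",k[:,1].mean().round(1),"z",np.percentile(k[:,2],98).round(1),len(k))
E
python3 - <<'E'
from meas import *
knob("w9"); knob("w1"); spool("w9"); st(); shot("wrist","w10"); knob("w10"); spool("w10")
E
```

```text
w9 knob n 1667 R 10.9 stand rel hinge [ 92.9 -24.1] dist 96.0 angle -0.2536 z 129.5
 bar dir -0.2512 2119 centre rel hinge 51.9 -12.8
w1 knob n 362 R 10.9 stand rel hinge [ 90.6 -23.6] dist 93.6 angle -0.2546 z 129.9
 bar dir -0.2603 745 centre rel hinge 49.2 -12.6
 flange top x [-75.  -65.1] y -1.5 z 69.9 162
 flange top x [64.7 74.4] y -1.6 z 70.5 479
t 19.1 p [ 590.3 -256.6  281.1] x [ 0.7643 -0.6449 -0.0046] z [-0.0046  0.0016 -1.    ] yaw -0.7009 j [-0.5   0.3   1.07 -0.    1.77  1.77] F [ 1.1 -0.2 -0.8] w 45.0 gf 0.0
w10 knob n 368 R 10.3 stand rel hinge [ 92.3 -24. ] dist 95.4 angle -0.2543 z 129.6
 bar dir -0.2508 1322 centre rel hinge 50.3 -13.8
 flange top x [-75.1 -65.2] y -1.6 z 70.7 169
 flange top x [64.8 74.4] y -1.8 z 71.2 248
```

Run:
```python
from meas import *
go([606.9,-361.9,180])
```

```text
t 19.15 p [ 590.7 -256.9  280.7] x [ 0.764  -0.6452 -0.005 ] z [-0.005   0.0019 -1.    ] yaw -0.7013 j [-0.5   0.3   1.07 -0.    1.77  1.77] F [-1.3 -0.6 -0.3] w 44.8 gf 0.0
tool shift mm [ 80.7  69.6 100.4] tilt 0.0054
```

Emit:
apply_moves(commands=[{"hand": 0.05, "xyz": [0.02, 0.0174, 0], "delta_rot": [0, -0.005, 0]}, {"hand": 0.05, "xyz": [0.02, 0.0174, 0.02], "delta_rot": [0, 0, 0]}, {"hand": 0.05, "xyz": [0.02, 0.0174, 0.03], "delta_rot": [0, 0, 0]}, {"hand": 0.05, "xyz": [0.0207, 0.0174, 0.03], "delta_rot": [0, 0, 0]}, {"hand": 0.05, "xyz": [0, 0, 0.02], "delta_rot": [0, 0, 0]}, {"hand": 0.05, "xyz": [0, 0, 0], "delta_rot": [0, 0, 0]}, {"hand": 0.05, "xyz": [0, 0, 0], "delta_rot": [0, 0, 0]}])

```text
clock: 19.85
ee_pos: [606.8, -361.8, 180.5]
ee_rot: [0.939, -0.344, -0.005, -0.001]
contact_force: [-0.3, -0.4, 0.8]
grip_width: 49.9
gripper_force: 0.0
```

Run:
```python
from meas import *
go([606.9,-361.9,121]); shot("wrist","w11"); knob("w11")
```

```text
t 19.85 p [ 606.8 -361.8  180.5] x [ 0.7633 -0.646  -0.0104] z [-0.0087  0.0057 -0.9999] yaw -0.7024 j [-0.62  0.47  1.05 -0.    1.64  1.66] F [-0.3 -0.4  0.8] w 49.9 gf 0.0
tool shift mm [ 0.8 -0.  59.5] tilt 0.0104
w11 knob n 1317 R 10.9 stand rel hinge [ 92.3 -25.6] dist 95.8 angle -0.2702 z 129.9
 bar dir -0.2336 1236 centre rel hinge 41.5 -12.3
```

Emit:
apply_moves(commands=[{"hand": 0.05, "xyz": [0.0005, 0, 0.02], "delta_rot": [0, 0.01, 0]}, {"hand": 0.05, "xyz": [0, 0, 0.02], "delta_rot": [0, 0, 0]}, {"hand": 0.05, "xyz": [0, 0, 0.0125], "delta_rot": [0, 0, 0]}, {"hand": 0.05, "xyz": [0, 0, 0.006], "delta_rot": [0, 0, 0]}, {"hand": 0.05, "xyz": [0, 0, 0], "delta_rot": [0, 0, 0]}, {"hand": 0.035, "xyz": [0, 0, 0], "delta_rot": [0, 0, 0]}, {"hand": 0.03, "xyz": [0, 0, 0], "delta_rot": [0, 0, 0]}, {"hand": 0.026, "xyz": [0, 0, 0], "delta_rot": [0, 0, 0]}, {"hand": 0.026, "xyz": [0, 0, 0], "delta_rot": [0, 0, 0]}])

```text
clock: 20.8
ee_pos: [607.2, -362.3, 124.4]
ee_rot: [0.939, -0.344, 0.002, 0.001]
contact_force: [-0.5, -0.9, -0.0]
grip_width: 25.9
gripper_force: 0.0
```

Emit:
apply_moves(commands=[{"hand": 0.015, "xyz": [0, 0, 0], "delta_rot": [0, 0, 0]}, {"hand": 0.015, "xyz": [0, 0, 0], "delta_rot": [0, 0, 0]}, {"hand": 0.015, "xyz": [0, 0, 0], "delta_rot": [0, 0, 0]}])

```text
clock: 21.1
ee_pos: [607.0, -362.6, 124.5]
ee_rot: [0.939, -0.344, 0.001, 0.001]
contact_force: [-0.9, -0.9, 4.4]
grip_width: 20.4
gripper_force: 58.6
```

Run:
```python
from meas import *
p,T=st(); d=(p[:2]-PIV); print("r",np.hypot(*d),"angle",np.arctan2(d[1],d[0])+.4416)
```

```text
t 21.1 p [ 607.  -362.6  124.5] x [ 0.7626 -0.6468  0.0038] z [ 0.0018 -0.0038 -1.    ] yaw -0.7034 j [-0.62  0.49  1.13 -0.    1.52  1.66] F [-0.9 -0.9  4.4] w 20.4 gf 58.6
r 96.26891985491424 angle -0.2589877418640787
```

Emit:
apply_moves(commands=[{"hand": 0.015, "xyz": [-0.0005, -0.0095, 0], "delta_rot": [0, 0, -0.1]}, {"hand": 0.015, "xyz": [-0.0005, -0.0095, 0], "delta_rot": [0, 0, -0.1]}, {"hand": 0.015, "xyz": [-0.0005, -0.0095, 0], "delta_rot": [0, 0, -0.1]}, {"hand": 0.015, "xyz": [-0.0005, -0.0095, 0], "delta_rot": [0, 0, -0.1]}, {"hand": 0.015, "xyz": [0, 0, 0], "delta_rot": [0, 0, 0]}])

```text
clock: 21.6
ee_pos: [625.0, -328.1, 124.5]
ee_rot: [0.989, -0.15, 0.0, 0.001]
contact_force: [-3.6, 0.6, 5.7]
grip_width: 20.9
gripper_force: 59.0
```

```bash
cat >> meas.py <<'E'
def lev():
    p,T=st(); d=(p[:2]-PIV); print("r",np.hypot(*d).round(1),"angle",(np.arctan2(d[1],d[0])+.4416).round(4),"yaw-based",(np.arctan2(T[1,0],T[0,0])+.4416).round(4))
E
python3 -c "
from meas import *
lev()"
```

```text
t 21.6 p [ 625.  -328.1  124.5] x [ 0.9548 -0.2971  0.0013] z [ 5.0e-04 -2.6e-03 -1.0e+00] yaw -0.3017 j [-0.56  0.48  1.14 -0.    1.52  1.31] F [-3.6  0.6  5.7] w 20.9 gf 59.0
r 95.7 angle 0.1492 yaw-based 0.1399
```

Emit:
apply_moves(commands=[{"hand": 0.015, "xyz": [-0.0005, -0.0095, 0], "delta_rot": [0, 0, -0.1]}, {"hand": 0.015, "xyz": [-0.0005, -0.0095, 0], "delta_rot": [0, 0, -0.1]}, {"hand": 0.015, "xyz": [-0.0005, -0.0095, 0], "delta_rot": [0, 0, -0.1]}, {"hand": 0.015, "xyz": [-0.0005, -0.0095, 0], "delta_rot": [0, 0, -0.1]}, {"hand": 0.015, "xyz": [-0.0005, -0.0095, 0], "delta_rot": [0, 0, -0.1]}, {"hand": 0.015, "xyz": [-0.0005, -0.0095, 0], "delta_rot": [0, 0, -0.1]}, {"hand": 0.015, "xyz": [-0.0005, -0.0095, 0], "delta_rot": [0, 0, -0.1]}, {"hand": 0.015, "xyz": [0, 0, 0], "delta_rot": [0, 0, 0]}])

```text
clock: 22.4
ee_pos: [620.6, -263.7, 124.5]
ee_rot: [0.98, 0.197, -0.001, 0.001]
contact_force: [-6.2, -0.2, 6.0]
grip_width: 20.1
gripper_force: 59.1
```

```bash
python3 -c "
from meas import *
lev()"
```

```text
t 22.4 p [ 620.6 -263.7  124.5] x [ 0.9226  0.3858 -0.002 ] z [-9.0e-04 -3.1e-03 -1.0e+00] yaw 0.3961 j [-0.48  0.42  1.23 -0.    1.49  0.69] F [-6.2 -0.2  6. ] w 20.1 gf 59.1
r 94.7 angle 0.8416 yaw-based 0.8377
```

Emit:
apply_moves(commands=[{"hand": 0.015, "xyz": [-0.0005, -0.0095, 0], "delta_rot": [0, 0, -0.1]}, {"hand": 0.015, "xyz": [-0.0005, -0.0095, 0], "delta_rot": [0, 0, -0.1]}, {"hand": 0.015, "xyz": [-0.0005, -0.0095, 0], "delta_rot": [0, 0, -0.1]}, {"hand": 0.015, "xyz": [-0.0005, -0.0095, 0], "delta_rot": [0, 0, -0.1]}, {"hand": 0.015, "xyz": [-0.0005, -0.0095, 0], "delta_rot": [0, 0, -0.1]}, {"hand": 0.015, "xyz": [-0.0005, -0.0095, 0], "delta_rot": [0, 0, -0.1]}, {"hand": 0.015, "xyz": [-0.0005, -0.0095, 0], "delta_rot": [0, 0, -0.1]}, {"hand": 0.015, "xyz": [0, -0.0025, 0], "delta_rot": [0, 0, -0.027]}, {"hand": 0.015, "xyz": [0, 0, 0], "delta_rot": [0, 0, 0]}, {"hand": 0.015, "xyz": [0, 0, 0], "delta_rot": [0, 0, 0]}])

```text
clock: 23.4
ee_pos: [574.2, -215.8, 124.4]
ee_rot: [0.847, 0.531, -0.001, 0.002]
contact_force: [-5.2, -0.7, 8.0]
grip_width: 20.2
gripper_force: 59.3
```

```bash
python3 -c "
from meas import *
lev()"
```

```text
t 23.4 p [ 574.2 -215.8  124.4] x [ 0.4359  0.9    -0.0035] z [-1.0e-04 -3.8e-03 -1.0e+00] yaw 1.1197 j [-0.45  0.28  1.41 -0.    1.45  0.  ] F [-5.2 -0.7  8. ] w 20.2 gf 59.3
r 94.0 angle 1.5635 yaw-based 1.5613
```

Emit:
apply_moves(commands=[{"hand": 0.024, "xyz": [0, 0, 0], "delta_rot": [0, 0, 0]}, {"hand": 0.028, "xyz": [0, 0, 0], "delta_rot": [0, 0, 0]}, {"hand": 0.036, "xyz": [0, 0, 0], "delta_rot": [0, 0, 0]}, {"hand": 0.05, "xyz": [0, 0, 0], "delta_rot": [0, 0, 0]}, {"hand": 0.05, "xyz": [0, 0, -0.01], "delta_rot": [0, 0, 0]}, {"hand": 0.05, "xyz": [0, 0, -0.03], "delta_rot": [0, 0, 0]}, {"hand": 0.05, "xyz": [0, 0, -0.04], "delta_rot": [0, 0, 0]}, {"hand": 0.05, "xyz": [0, 0, -0.04], "delta_rot": [0, 0, 0]}, {"hand": 0.05, "xyz": [0, 0, -0.04], "delta_rot": [0, 0, 0]}, {"hand": 0.05, "xyz": [-0.02, 0, -0.04], "delta_rot": [0, 0, 0]}, {"hand": 0.05, "xyz": [-0.03, 0, 0], "delta_rot": [0, 0, 0]}, {"hand": 0.05, "xyz": [0, 0, 0], "delta_rot": [0, 0, 0]}])

```text
clock: 24.6
ee_pos: [552.7, -262.2, 326.6]
ee_rot: [0.847, 0.531, 0.0, 0.004]
contact_force: [0.4, 0.4, -1.1]
grip_width: 49.6
gripper_force: 0.0
```

Run:
```python
from meas import *
st(); shot("wrist","w12"); knob("w12"); spool("w12")
```

```text
t 24.6 p [ 552.7 -262.2  326.6] x [ 0.4358  0.9    -0.0039] z [ 0.0051 -0.0068 -1.    ] yaw 1.1199 j [-0.53  0.22  1.08 -0.    1.83 -0.08] F [ 0.4  0.4 -1.1] w 49.6 gf 0.0
w12 knob n 476 R 10.6 stand rel hinge [ 0.5 95.1] dist 95.1 angle 1.5654 z 130.0
 bar dir 1.5665 899 centre rel hinge 0.7 52.1
 flange top x [-74.8 -65.2] y 0.3 z 70.8 184
 flange top x [64.9 74.5] y 0.1 z 70.9 195
```

View pics/w12.png

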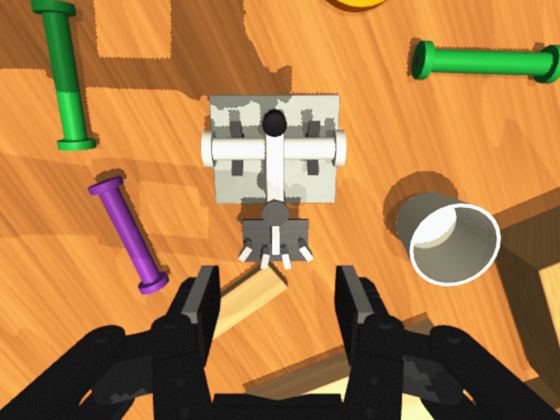

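The lever lies across the spool, with its knob at (274,123) and its tail at (276,240) in the middle notch. I measure its angle at 1.566. The spool sits centred in both saddles, its middle at about x = 0 in the stand's frame. The robot is clear of everything, so I hand it in.

```bash
python3 -c "
from bench import workorder
print(workorder.job_done())"
```

```text
the job is handed in; nothing more can be done
None
```

The long spool is in both saddles, centred to within about 1 mm, and the keeper lever is in its middle notch at about 1.57 rad; I handed the job in at 24.6 s, robot clear of everything, and no verdict was returned.

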